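Gauge the dark rolling strip

ROBOT

A 7-joint arm with a two-finger parallel gripper is mounted at the origin on the work surface. World frame = base frame: x ahead of the robot, y to its left, z up, the work surface at z = 0. Lengths are in m, angles in rad, forces in N, time in s.
With the tool pointing down it reaches from about 0.425 to 0.925 m from the base axis. Payload 6.8 kg.
Tool frame: the origin (TCP) lies on the front face of the gripper's body, between the roots of the fingers; the fingertips stand 73 mm ahead of it and the grasp point (between the pads) lies 54 mm ahead of it (env.nose_length is the distance from the TCP to the fingertips, in m); z points along the fingers, y is the direction in which the jaws open and shut (so a half turn about z gives the same grasp; the last joint's range is limited). The gripper opens to 85 mm and grips with 20 to 120 N. Pads are 22 mm wide; open, the fingers measure 114 mm over their backs; the gripper's body (76 mm by 85 mm) begins 54 mm behind the grasp point. The pads swing forward as they close: fully open they stand 13 mm farther back than shut.
Start: joints at [-1.336, 0.477, 0.022, 1.555, -0.011, 1.109, -0.083], TCP at [0.227, 0.636, 0.304] pointing down, gripper open.
Joint ranges: [-2.96, 2.96], [-0.34, 2.1], [-1.41, 1.46], [0.24, 2.44], [-1.37, 4.51], [0.17, 1.92], [-2.96, 2.96]. Speed limits (rad/s): [2.39, 2.39, 3.14, 3.14, 3.14, 3.14, 3.14].

INTERFACE

Orientations are given as a unit quaternion [w, x, y, z].
In Python, from cell import env, kin, camera, calibration, job gives the robot as it stands. The module is installed in compiled form; this text tells all that it offers. Calls block until the motion is done:
- env.reach(position, orientation): joint-space move of the TCP to a pose.
- env.movel(position, velocity=0.15, rot=None, stop_force=None): straight line of the TCP; rot=None keeps the orientation; velocity is the mean speed in m/s. With stop_force (N) it stops when the force on the tool has changed by that much, and returns True; else False.
- env.goto_joints(angles): joint-space move.
- env.grip(opening, f_grip=None): finger opening in m; f_grip is the grip in N (None keeps the last); returns when the fingers have stopped.
- env.dwell(seconds).
- kin.inverse_kinematics(position, orientation): joint angles nearest the present ones, or None.
- env.get_state(): the state.
- camera(name): name is "scene" or "top"; returns (picture, depth): 420x560x3 uint8, blue, green, red; 420x560 float32, m along the optical axis (not along the pixel's ray), 0 where there is no reading.
- calibration(name): a dict with "fx", "fy", "cx", "cy" (pixels), "rvec" (rotation vector, rad) and "tvec" (3), from world to camera coordinates, as OpenCV has them. Camera axes: x right, y down, z forward; pixel columns grow to the right and rows downward; lengths in m; the calibration is good to about 2 mm. A picture is of the moment at which its call begins. calibration takes no time and is no camera call.
A pose or a line that the arm cannot do raises env.PlanningError and nothing moves.
- job.job_done(): hands the job in, once; it reports no verdict.
The state is a dict: "time": time; "qpos": joint angles; "joint_velocities": joint speeds; "joint_torque": joint torques, N m; "tcp_pos": TCP position; "orientation": TCP orientation; "force": force on the tool from outside, world axes, zero at the start; "torque": the same for the moment, N m; "opening": finger opening in m.
Only numpy, scipy, OpenCV 4.12 (cv2) and the standard library are available. Lean on these libraries where they do the work, as an engineer would, in place of code of your own. Each camera call takes 0.05 s, during which the arm holds its last target.

TASK

Check the thickness of the dark wooden guide strip: pick up the bridge gauge by its blue grip and set it astride the middle of that strip, square across it, so that the sprung foot rests on the wood and rises to read the thickness. Keep hold of it until it is standing on (or within a few millimetres of) the worktop, then let go and leave it standing flat on both legs, with the strip not shifted.

Things in the scene. Friction and masses are not known exactly. Their poses are not given: they have to be found in the camera images.
- gauge: Loose bridge gauge, about 0.5 kg, standing on the bare worktop at the left or right end of the row of parts. Origin: centre of its underside, level with the legs' soles, on the foot's axis; z up. Two aluminium legs, 50 (x) by 16 (y), centred at y -58 and +58 mm: 100 mm clear between. Beam 132 long on top, 70 to 86 mm up. Set it with its y across the strip, either way round.
- grip (a point): Point on the gauge's axis, 135 mm above its soles, the best height to hold; axes as the gauge's. It lies in the solid blue plastic grip, 30 (x) by 46 (y), standing from 86 to 150 mm up: pads closing along x take the 30 mm. The flat end of a red pin, 12 mm across, shows in the grip's top, 1 mm proud; it rises as far as the foot does.
- foot (a joint): Sprung foot of the gauge, in m: the reading, height of the foot's underside above the legs' soles. A dark steel disc 20 mm across, on the gauge's axis between the legs. 0 = sprung down, level with the soles (as it starts); grows as it is pushed up, to 0.045. Light spring: 0.5 N at 0, 0.9 N at 0.016. Properly set on the dark strip it reads about 0.016.
- dark_strip: Part to gauge: loose dark-brown wooden strip, 180 (x) by 30 (y) by 16 high, 70 g, flat on the worktop. Origin: centre of its underside; x along it, within 0.25 rad of straight ahead. In one of three lanes 130 mm apart, with a pale strip (10 high) and a steel rod with square white ends (32 high); a stamp block (39 high) is at the row's end. The legs fit between.
There are look-alikes about, which are no part of the job. Of the things like the gauge, leave any that is orange; of the rest the larger one is meant.

How it is judged:
On the way:
1. the gauge, still held in the gripper, is lowered onto the dark strip: within 10 mm of the worktop with its foot pushed up by the strip (contact force between the fingers and gauge above 1 N and contact force between gauge and dark_strip above 0.1 N and height (world z) of gauge below 0.01 m and value of joint foot above 0.005 m), for 0.1 s.
At the end, for the whole second after the job is handed in: Gauge still, upright (0.08 rad), soles on the worktop (4 mm), astride the dark strip: within 35 mm of its middle along it, 18 mm across it, square within 0.3 rad; foot on the strip, reading 13 to 19 mm; strip within 25 mm of its start (height (world z) of gauge below 0.004 m and angle between gauge's own z axis and vertical below 0.08 rad and value of joint foot between 0.013 and 0.019 m and contact force between gauge and dark_strip above 0.1 N and y of gauge in the frame of dark_strip between -0.018 and 0.018 m and x of gauge in the frame of dark_strip between -0.035 and 0.035 m and angle between the x axis of gauge and the x axis of dark_strip, either way round below 0.3 rad and distance of dark_strip from where it was at the start of the episode below 0.025 m and linear speed of gauge below 0.02 m/s); the robot touches nothing.
It also fails if it takes over 37 s, if anything falls off the work surface, if the arm or the gripper's body presses on something with over 40 N, if the wrist force passes 120 N, or if a joint passes its speed limit or range.

## Working session

There is one attempt and no reset: what is moved stays moved. The work goes in short steps, each a Python script; the robot and the scene stay as the last script left them, time stands still between calls to the robot, and variables do not carry over. Pictures are saved under pics/ and viewed, and the job is handed in when it is done.

```bash
mkdir -p pics; python3 - <<'E'
from cell import env,camera,calibration
import cv2,numpy as np
for n in("scene","top"):
    p,d=camera(n); cv2.imwrite(f"pics/{n}0.png",p); np.savez(f"{n}0.npz",p=p,d=d)
    print(n,calibration(n))
print(env.get_state())
E
```

```text
scene {'fx': 501.07479184318123, 'fy': 501.07479184318123, 'cx': 282.9386057598779, 'cy': 208.2100258050454, 'rvec': array([ 0.85167858,  2.71574409, -0.85471841]), 'tvec': array([ 0.49739828, -0.21599546,  1.40427343])}
top {'fx': 429.3404320902891, 'fy': 429.3404320902891, 'cx': 277.7412368769951, 'cy': 204.86922857393338, 'rvec': array([ 2.14642939, -2.16198609,  0.13928421]), 'tvec': array([-0.00187985,  0.60796958,  1.03027804])}
{'time': 0.1, 'qpos': array([-1.33609194,  0.47770198,  0.02231114,  1.55636449, -0.0115251 ,
        1.1093152 , -0.08313394]), 'joint_velocities': array([-0.000677  , -0.00069211, -0.00262317, -0.00268753, -0.00133746,
        0.00140068, -0.00055891]), 'joint_torque': array([ 4.30711036e-03, -5.97765470e+01,  1.61357224e+00, -2.81956154e+01,
        1.27708921e-02,  5.04113719e-03,  2.92318660e-06]), 'tcp_pos': array([0.22672441, 0.63533072, 0.30302757]), 'orientation': array([-1.00247734e-04,  1.70562745e-01,  9.85346467e-01, -8.24935620e-04]), 'force': array([-0.09579907, -0.99822413,  0.60941267]), 'torque': array([-0.00087227, -0.01668025,  0.04102549]), 'opening': 0.08551654547466868}
```

View pics/top0.png

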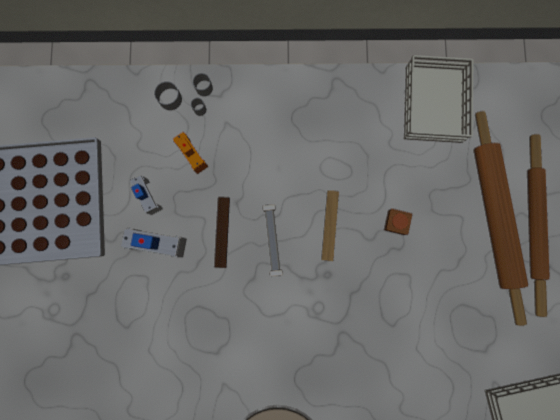

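View pics/scene0.png

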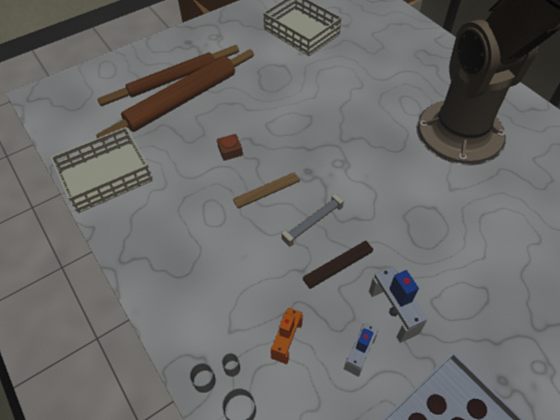

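Candidates in the top view are the orange gauge (190,152), the small blue-gripped one (145,195) and the large blue-gripped one (155,243). The large blue one fits because it isn't orange and it's the larger of the other two. I'll confirm with a crop and measure.

```bash
cat > h.py <<'E'
import cv2,numpy as np
from cell import calibration
def cam(n):
    c=calibration(n);R=cv2.Rodrigues(c["rvec"])[0];return c,R,np.asarray(c["tvec"]).ravel()
def ray(n,uv,z):
    c,R,t=cam(n);uv=np.atleast_2d(uv).astype(float)
    d=np.c_[(uv[:,0]-c["cx"])/c["fx"],(uv[:,1]-c["cy"])/c["fy"],np.ones(len(uv))]@R
    o=-R.T@t
    return o+d*((z-o[2])/d[:,2])[:,None]
def cloud(n,D):
    c,R,t=cam(n);v,u=np.mgrid[:D.shape[0],:D.shape[1]]
    P=np.stack([(u-c["cx"])/c["fx"]*D,(v-c["cy"])/c["fy"]*D,D],-1)
    return (P-t)@R
def rect(pts):
    (c,s,a)=cv2.minAreaRect((pts[:,:2]*1000).astype(np.float32)); b=cv2.boxPoints((c,s,a))
    e=[b[1]-b[0],b[2]-b[1]];l=max(e,key=np.linalg.norm)
    return np.array(c)/1000,sorted(s),np.arctan(l[1]/l[0]) if abs(l[0])>1e-9 else np.pi/2
E
python3 - <<'E'
from h import *
for n in("top","scene"):
    f=np.load(n+"0.npz");p,D=f["p"],f["d"];W=cloud(n,D)
    hsv=cv2.cvtColor(p,cv2.COLOR_BGR2HSV)
    blue=(cv2.inRange(hsv,(105,120,40),(130,255,255))>0)
    k,l,s,c=cv2.connectedComponentsWithStats(blue.astype(np.uint8))
    for i in range(1,k):
        if s[i,4]>20: 
            w=W[l==i];print(n,"blue",s[i],c[i].round(1),np.median(w,0).round(4),w[:,2].max().round(3))
            top=(l==i)&(W[...,2]>np.percentile(w[:,2],95)-.01)
            v,u=np.nonzero(top)
            for z in(.15,):print("  ",rect(ray(n,np.c_[u,v],z)))
    red=(cv2.inRange(hsv,(0,150,120),(6,255,255))|cv2.inRange(hsv,(172,150,100),(180,255,255)))>0
    k,l,s,c=cv2.connectedComponentsWithStats(red.astype(np.uint8))
    for i in range(1,k):
        if s[i,4]>5:print(n,"red",s[i],c[i].round(1),ray(n,c[i],.151).round(4))
    # strip
    cx=(222,232) if n=="top" else (338,264)
    m=((hsv[...,2]<75)&(hsv[...,1]>70)).astype(np.uint8)
    k,l,s,c=cv2.connectedComponentsWithStats(m)
    i=l[cx[1],cx[0]];v,u=np.nonzero(l==i);print(n,"strip",s[i],p[cx[1],cx[0]],rect(ray(n,np.c_[u,v],.016)),np.median(W[l==i],0))
    # beam top
    if n=="top":
        a=(W[...,2]>.07)&(W[...,2]<.1);a[:215]=0;a[280:]=0;a[:,:110]=0;a[:,195:]=0
        v,u=np.nonzero(a);print("beam",a.sum(),W[a][:,2].mean(),rect(ray(n,np.c_[u,v],.086)))
p=np.load("top0.npz")["p"];a=cv2.resize(p[120:280,105:245],None,fx=3.4,fy=3.4,interpolation=2)
p=np.load("scene0.npz")["p"];b=cv2.resize(p[240:380,250:440],None,fx=1.7,fy=1.7)
o=np.zeros((a.shape[0],a.shape[1]+b.shape[1],3),np.uint8);o[:,:a.shape[1]]=a;o[:b.shape[0],a.shape[1]:]=b
cv2.imwrite("pics/crop0.png",o);print(o.shape)
E
```

```text
top blue [132 184  14  15 114] [138.1 191.2] [0.633  0.3223 0.1009] 0.106
   (array([0.62828735, 0.30905023]), [18.780534744262695, 28.88584327697754], np.float32(0.4838407))
top blue [131 234  25  15 236] [142.2 240.8] [0.5153 0.2919 0.1497] 1.1
   (array([0.51589398, 0.29442017]), [27.703271865844727, 46.286590576171875], np.float32(1.4002906))
top red [139 239   5   4  16] [141.  240.5] [[0.5163 0.296  0.151 ]]
top strip [215 198  14  70 738] [19 30 47] (array([0.54294562, 0.13587929]), [26.953792572021484, 174.4542694091797], np.float32(-0.042714514)) [0.54173827 0.13564723 0.01584488]
beam 725 0.08547450592701326 (array([0.51694257, 0.29476288]), [47.553009033203125, 134.9064178466797], np.float32(1.394327))
scene blue [395 271  23  35 376] [406.6 285.9] [0.5204 0.3073 0.1495] 1.035
   (array([0.51876312, 0.2989212 ]), [28.96904182434082, 47.031978607177734], np.float32(1.391526))
scene blue [358 329  15  23 161] [365.  338.4] [0.6414 0.33   0.1023] 1.035
   (array([0.65516547, 0.33831503]), [18.059057235717773, 30.316001892089844], np.float32(0.4608258))
scene red [404 279   6   5  23] [406.2 280.7] [[0.5167 0.2969 0.151 ]]
scene red [285 319   4   4  13] [286.4 320.6] [[0.7547 0.2307 0.151 ]]
scene red [364 335   4   3  10] [365.2 336. ] [[0.6538 0.337  0.151 ]]
scene strip [304 241  68  46 769] [29 34 43] (array([0.54661865, 0.13894986]), [28.194379806518555, 177.6394500732422], np.float32(-0.042766932)) [0.55195009 0.13844894 0.01657652]
(544, 799, 3)
```

View pics/crop0.png

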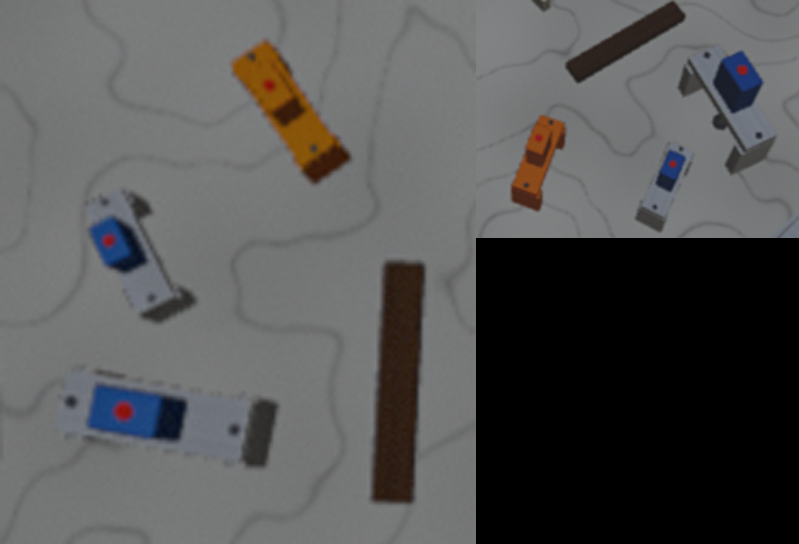

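The crop confirms it: the large aluminium gauge with the blue grip, red pin at top-view (141,240), next to the clearly smaller blue one and the orange one. Both views agree to within about 3 mm on the gauge (0.517, 0.297) and the strip (0.545, 0.137). Next I'll grasp and lift.

```bash
cat >> h.py <<'E'
def quat(h):
    from scipy.spatial.transform import Rotation as Ro
    c,s=np.cos(h),np.sin(h)
    q=Ro.from_matrix(np.array([[-s,c,0],[c,s,0],[0,0,-1]])).as_quat()
    return np.r_[q[3],q[:3]]
E
python3 - <<'E'
from h import *
from cell import env,kin,camera
g=np.array([.517,.2965]);hx=1.396-np.pi/2
s=np.array([.545,.1375]);hs=-.043
best=None
q0=env.get_state()["qpos"]
for k in(0,np.pi):
    a=kin.inverse_kinematics([*g,.30],quat(hx+k));b=kin.inverse_kinematics([*s,.26],quat(hs+k))
    print(k,None if a is None else a.round(2),None if b is None else b.round(2))
    if a is not None and b is not None:
        c=np.abs(a-q0).max()
        if best is None or c<best[0]:best=(c,k)
k=best[1];print("k",k);open("k.txt","w").write(str(k))
env.reach([*g,.27],quat(hx+k))
env.movel([*g,.189],velocity=.12,stop_force=8)
st=env.get_state();print(st["time"],st["tcp_pos"],st["force"])
env.grip(.0,40)
st=env.get_state();print(st["time"],st["opening"],st["tcp_pos"],st["force"])
p,d=camera("scene");cv2.imwrite("pics/grasp.png",p)
env.movel([*g,.259],velocity=.12)
st=env.get_state();print(st["time"],st["opening"],st["tcp_pos"],st["force"])
p,d=camera("scene");cv2.imwrite("pics/lift.png",p)
E
```

```text
0 [-0.97  0.37  0.45  1.78 -0.18  1.03 -0.63] [-0.78  0.37  0.53  1.9  -0.23  0.93 -0.18]
3.141592653589793 [-0.5   0.36 -0.16  1.75  0.06  1.04  2.28] [-0.31  0.34 -0.06  1.87  0.02  0.93  2.72]
k 0
2.5667 [0.51742684 0.29677116 0.18958377] [ 0.45524684 -0.38137083  0.09741205]
3.1167 0.029585332533869496 [0.51694011 0.2966309  0.18940791] [-1.80693267  0.16326258  3.49726234]
3.9 0.02958425249942253 [0.51636568 0.29626993 0.25805034] [ 0.18907738 -0.66833187 -6.05043997]
```

```bash
python3 - <<'E'
from h import *
from cell import env,kin,camera
k=float(open("k.txt").read())
s=np.array([.545,.1375]);hs=-.043
env.movel([*s,.259],velocity=.12,rot=quat(hs+k))
p,d=camera("scene");cv2.imwrite("pics/over.png",p);np.savez("over_s.npz",p=p,d=d)
q,d2=camera("top");cv2.imwrite("pics/over_t.png",q)
st=env.get_state();print(st["time"],st["opening"],st["tcp_pos"],st["force"],st["orientation"],quat(hs))
a=cv2.resize(p[200:380,260:460],(400,360));b=cv2.resize(q[150:310,120:300],(400,356))
o=np.zeros((360,800,3),np.uint8);o[:,:400]=a;o[:356,400:]=b;cv2.imwrite("pics/over_c.png",o)
E
```

```text
5.5417 0.02922356168407096 [0.54484554 0.13836353 0.25892511] [ 0.45979874 -0.09150865 -4.12650149] [-1.30839022e-04  7.21705615e-01  6.92200107e-01  2.19842641e-05] [0.         0.72214498 0.69174173 0.        ]
```

View pics/over_c.png

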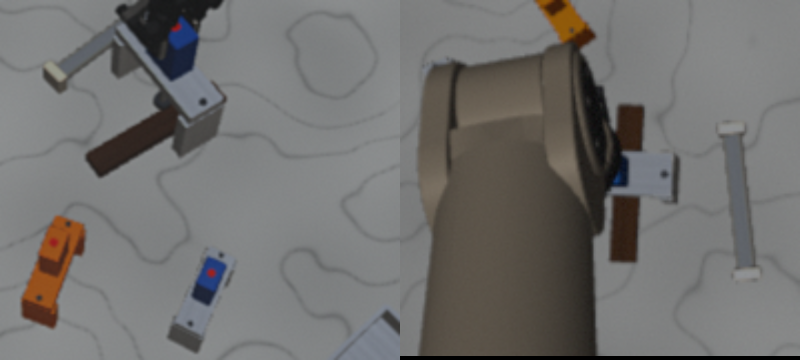

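The gauge is held level and square above the strip: foot near (162,100) in the left half, beam crossing the strip near (630,175) in the right half. The rod is clear of the legs. Now I'll lower it.

```bash
python3 - <<'E'
from h import *
from cell import env,kin,camera
s=np.array([.545,.1375])
print(env.movel([*s,.1895],velocity=.06,stop_force=10))
env.dwell(.3)
st=env.get_state();print(st["time"],st["opening"],st["tcp_pos"],st["force"])
p,d=camera("scene");cv2.imwrite("pics/low.png",cv2.resize(p[200:340,260:460],(800,560)))
E
```

```text
False
7.15 0.029695427995514927 [0.5452406  0.13753015 0.18969234] [ 0.40639448  0.26676691 -3.70174275]
```

View pics/low.png

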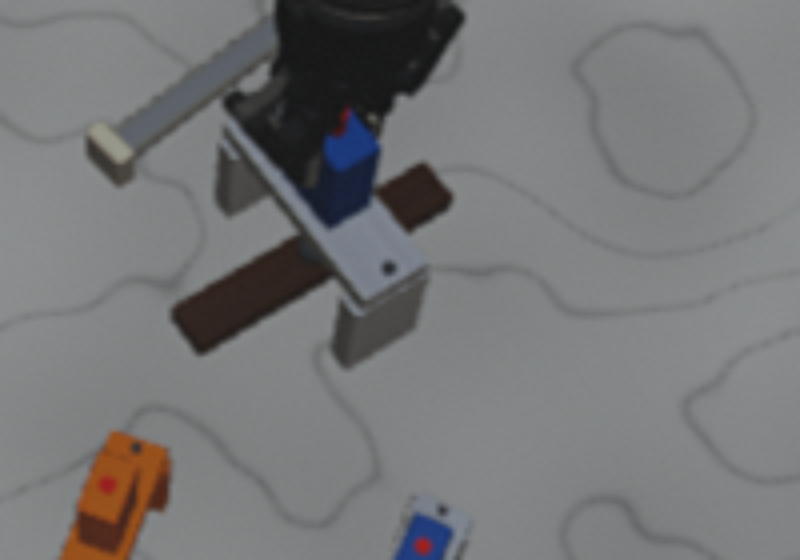

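The gauge is astride the strip with the pin raised at (340,120), at or just above the worktop. I'll settle the last millimetre to contact, release and retreat.

```bash
python3 - <<'E'
from h import *
from cell import env,kin,camera
s=np.array([.545,.1375])
print(env.movel([*s,.1875],velocity=.02,stop_force=4))
st=env.get_state();print(st["time"],st["tcp_pos"],st["force"])
env.dwell(.1)
env.grip(.085)
st=env.get_state();print(st["time"],st["opening"],st["force"])
env.movel([*s,.30],velocity=.12)
env.reach([.227,.636,.304],quat(1.23))
out=[]
for n in("scene","top"):
    p,D=camera(n);np.savez(n+"9.npz",p=p,d=D)
    W=cloud(n,D);hsv=cv2.cvtColor(p,cv2.COLOR_BGR2HSV)
    red=((cv2.inRange(hsv,(0,150,120),(6,255,255))|cv2.inRange(hsv,(172,150,100),(180,255,255)))>0).astype(np.uint8)
    k,l,st,c=cv2.connectedComponentsWithStats(red)
    for i in range(1,k):
        if st[i,4]>5:
            print(n,"red",st[i,4],c[i].round(1),ray(n,c[i],.167).round(4),"depth z",W[l==i][:,2].max().round(4))
    m=(W[...,2]>.075)&(W[...,2]<.1)&(abs(W[...,1]-.1375)<.1)&(abs(W[...,0]-.545)<.06)
    v,u=np.nonzero(m);print(n,"beam z",np.median(W[m][:,2]),rect(ray(n,np.c_[u,v],.086)))
    b=((hsv[...,2]<75)&(hsv[...,1]>70)&(abs(W[...,1]-.1375)<.05)&(abs(W[...,0]-.545)<.12)&(W[...,2]<.03)&(W[...,2]>.008))
    v,u=np.nonzero(b);print(n,"strip",rect(ray(n,np.c_[u,v],.016)))
    out.append(cv2.resize(p[180:300,280:440] if n=="scene" else p[170:290,150:310],(400,300)))
cv2.imwrite("pics/end.png",np.hstack(out))
print(env.get_state()["time"])
E
```

```text
False
7.45 [0.54547305 0.13748803 0.18937149] [-5.36697028 -1.79354811 13.93057782]
8.1333 0.08522128240777146 [ 0.0365941   0.37615986 -0.90523295]
scene red 19 [344.2 227.1] [[0.5454 0.138  0.167 ]] depth z 0.17
scene red 13 [286.4 320.6] [[0.7584 0.236  0.167 ]] depth z 0.1123
scene red 10 [365.2 336. ] [[0.6593 0.3404 0.167 ]] depth z 0.1061
scene beam z 0.08621455113657712 (array([0.54974536, 0.14016859]), [47.780494689941406, 135.54635620117188], np.float32(1.5361396))
scene strip (array([0.54644983, 0.13903355]), [28.34721565246582, 177.2951202392578], np.float32(-0.042766865))
top red 16 [212.  226.5] [[0.5449 0.1373 0.167 ]] depth z 0.1695
top beam z 0.08576251776059506 (array([0.54553131, 0.13721765]), [44.23230743408203, 132.3251953125], np.float32(1.5264103))
top strip (array([0.54377698, 0.13575986]), [26.92155647277832, 172.79446411132812], np.float32(-0.043217175))
11.45
```

View pics/end.png

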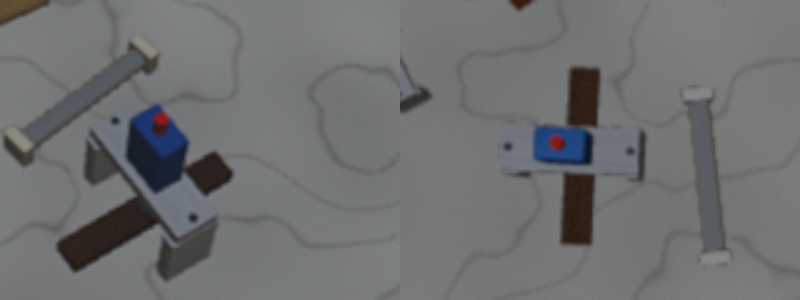

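The gauge stands astride the strip's middle with the pin raised to about 0.167–0.170 m, the beam flat at 86 mm and the strip unmoved.

```bash
python3 -c "
from cell import job
job.job_done()"
```

```text
the job is handed in; nothing more can be done
```

The bridge gauge is standing astride the middle of the dark strip with its foot on the wood, and I handed the job in at about 11.5 s of the 37 s allowed.

I took the larger blue-gripped gauge by its grip, carried it over the strip, lowered it while held, and let go only once the force showed its soles pressing on the worktop. The peak force at that point was about 15 N. The arm then went back to its starting position, clear of everything.

| Last check | Result |
|---|---|
| Gauge position | about (0.545, 0.137), within about 2 mm of the strip's middle in both views |
| Squareness across the strip | within about 0.03 rad |
| Beam top | 86 mm up, so the soles are flat on the worktop |
| Pin top | about 167–170 mm by depth; about 167 mm is expected for a 16 mm reading |
| Strip | moved about 1 mm or less, within the camera error |

- **Reading not direct:** the foot's reading comes only from the raised pin. The 170 mm depth figure would suggest 19 mm, but it is the highest pixel reading, so it runs high. Casting rays onto the 167 mm plane made the two views agree to within 1 mm.
- **Camera offset:** the scene and top views differ by a steady 2–4 mm on the strip and the beam. This was already there before I moved anything, and it is well inside the tolerances.

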